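# Register the slide box in the corner stop

### The job

Slide the blue slide box along the worktop into the dark steel corner stop, so that its far side lies flush against the long bar at the back and its left end flush against the short bar. Keep it flat on the worktop and leave the green slide pack and the roll of white label tape where they are.

Things in the scene. Friction and masses are not known exactly. Their poses are not given: they have to be found in the camera images.
- box_centre (a point): Centre (15 mm up) of the closed blue slide box, loose, 0.11 to 0.22 kg, lid fixed. Walls 86 mm along its x, 110 mm along its y, 30 mm high. Hinge side at +x, its knuckles pass above the stop's bars; left end at +y; catch up to 3 mm proud on the -x wall. Starts nearer the robot and to the right of the corner, clear of both bars, turned at most 18 degrees to the stop. Too wide to grasp: push it.
- corner_stop: Dark steel L fixed to the worktop, place and yaw vary; bars 18 mm wide, 12 mm high. Origin: inner corner at worktop height. Long bar runs 142 mm along -y, stop face x = 0 (bar beyond it, +x); short bar runs 120 mm along -x, stop face y = 0 (bar at +y). Box fully home: its centre at x = -43, y = -55 mm in this frame, axes parallel.
- pack_centre (a point): Centre of the green card pack of slides, 27 x 80 x 22 mm, lying loose on the worktop to the right of the work. Bystander: leave it alone.
- tape_centre (a point): Centre of the roll of white label tape, 62 mm across and 19 mm high, lying flat and loose on the worktop to the right of the work. Bystander: leave it alone.
Not all that is in view belongs to the job. What is shaped like the part that bears box_centre but orange or red is not meant. There is more than one size of the corner_stop; the one meant has the size given above.

How it is judged:
By the outcome, as a careful person would: the job done as asked, in the order asked, and still so for the second after the job is handed in, with the robot touching nothing.
It also fails if it takes over 38 s, if anything falls off the work surface, if the arm or the gripper's body presses on something with over 40 N, if the wrist force passes 120 N, or if a joint passes its speed limit or range.

### The arm

A 6-joint arm with a two-finger parallel gripper is mounted at the origin on a cart in front of the work surface, level with it; the furniture and walls round the work are solid. World frame = base frame: x ahead of the robot, y to its left, z up, the work surface at z = 0. Lengths are in m, angles in rad, forces in N, time in s.
With the tool pointing down it reaches from about 0.25 to 0.775 m from the base axis. Payload 4 kg.
Tool frame: the origin (TCP) lies midway between the tips of the shut fingers; the grasp point (between the pads) lies 19 mm behind it; z points along the fingers, y is the line along which they close (so a half turn about z gives the same grasp; the last joint's range is limited). The gripper opens to 85 mm and grips with 20 to 120 N. Pads are 22 mm wide; open, the fingers measure 114 mm over their backs; the gripper's body (76 mm by 85 mm) begins 54 mm behind the grasp point. The pads swing forward as they close: fully open they stand 13 mm farther back than shut.
Start: joints at [1.19, 0.087, 1.371, -0, 1.684, -0.103], TCP at [0.151, 0.529, 0.231] pointing down, gripper open.
Joint ranges: [-3.1, 3.1], [-0.76, 2.03], [0.27, 2.55], [-1.08, 4.22], [0.17, 2.65], [-2.57, 2.57]. Speed limits (rad/s): [2.79, 2.79, 3.14, 3.14, 3.14, 3.14].

### API

Orientations are given as a unit quaternion [x, y, z, w].
In Python, from plant import env gives the robot as it stands. The module is installed in compiled form; this text tells all that it offers.
- The arm moves only by the tool arm_command, never from a script. Its argument "rows" is a list of rows, each an object of numbers: "x", "y", "z": the shift along the tool's x, y, z scaled (see below); "twist": the turn about the tool's z scaled (see below); "hand": the opening, from 0 (shut) to 1 (fully open). A call has 1 to 20 rows; each row is the pose to reach, as a shift and turn from the pose commanded when the call began, along the tool's axes at that moment; what a row does not reach only later rows make up. The controller multiplies each number of a shift by 500 mm and each number of a turn by 1.5 rad. A row lasts 1/8 s, in which the tool goes at most 62.5 mm and 10.7 degrees, less where a joint would pass 70% of its speed; a pose out of reach is approached as far as the arm can. A call with a number of a shift or a turn outside -1 to 1 is refused whole. A call with a gripper value outside its range is refused whole. The fingers move at their own pace and stop on an object; the grip force is fixed at half the most. Time passes only in rows, so rows that repeat a pose let the fingers close. It gives the time, the measured TCP pose, the force and the opening at its end, in the units of the state.
- env.observe(): the state, without advancing time (a new reading comes with each control period).
- env.snapshot(name): name is "scene" or "side" or "wrist"; returns a dict with "img" (400x640x3 uint8, blue, green, red), "depth" (400x640 float32, m along the optical axis (not along the pixel's ray), 0 where there is no reading), "mtx" (3x3 intrinsics, pixels), "k1" (the pictures are not rectified: a ray, as slopes to the right and down, at radius r is drawn at 1 + k1 r^2 times it, then the intrinsics apply), "R" (3x3) and "t" (3): a world point X has camera coordinates R X + t. Camera axes: x right, y down, z forward; pixel columns grow to the right and rows downward; lengths in m; the calibration is good to about 2 mm. A picture is of the moment at which its call begins.
- env.job_done(): hands the job in, once; it reports no verdict.
Trained networks look in the newest picture that a camera, given by its name, has taken for a name from the list of things; names that differ only in an ending like _2 or _b are one class to them, and where a whole thing is asked for, a point or a joint stands for the part that bears it (a point fixed in the world has none). Each returns a list of dicts, best first, with "conf" (0 to 1); they miss things now and then, are a little off and sometimes report something else, mostly with a low value. They report only what shows in the picture. A call takes as long as a camera call. They do not tell look-alikes from the thing itself.
- env.search_frame(camera, target): "extent" ([left, top, width, height] as shares, 0 to 1, of the picture: columns of its width, rows of its height, round what is visible of it).
The state is a dict: "time": time; "q": joint angles; "qvel": joint speeds; "tau": joint torques, N m; "position": TCP position; "tool_rot": TCP orientation; "force": force on the tool from outside, world axes, zero at the start; "torque": the same for the moment, N m; "grip_width": opening from 0.0 (shut) to 1.0 (fully open).
Only numpy, scipy, OpenCV 4.12 (cv2) and the standard library are available. Lean on these libraries where they do the work, as an engineer would, in place of code of your own. Each camera call takes 0.05 s, during which the arm holds its last target. There are 200 camera calls.

## Working session

There is one attempt and no reset: what is moved stays moved. The work goes in short steps, Python scripts to look and compute and a tool call to move; the robot and the scene stay as the last step left them, time stands still between calls to the robot, and variables do not carry over. Pictures are saved under pics/ and viewed, on a budget of 10 in all, crops included, one or two more only if the job needs it, and the job is handed in when it is done.

Besides the shell and the picture viewer there is one more tool, called after "Request:" as name(argument=value, ...) on one line, values as JSON. arm_command: Moves the arm, as the interface text tells. Shifts and turns lie within -1 to 1; 1 stands for 500 mm of shift or 1.5 rad of turn. Its arguments: {"type":"object","properties":{"rows":{"type":"array"}},"required":["rows"]}

```bash
mkdir -p pics
cat > h.py <<'E'
import numpy as np, cv2
from plant import env
def world(s):
    h,w=s["depth"].shape; u,v=np.meshgrid(np.arange(w),np.arange(h))
    M=s["mtx"]; xd=(u-M[0,2])/M[0,0]; yd=(v-M[1,2])/M[1,1]
    x,y=xd.copy(),yd.copy()
    for _ in range(8):
        f=1+s["k1"]*(x*x+y*y); x,y=xd/f,yd/f
    d=s["depth"]; P=np.stack([x*d,y*d,d],-1)
    W=(P-s["t"])@s["R"]; W[d==0]=np.nan
    return W
def pix(s,X):
    c=np.atleast_2d(X)@s["R"].T+s["t"]; p=c[:,:2]/c[:,2:]; p=p*(1+s["k1"]*(p**2).sum(1,keepdims=True))
    return p*[s["mtx"][0,0],s["mtx"][1,1]]+[s["mtx"][0,2],s["mtx"][1,2]]
E
python3 - <<'E'
from h import *
print(env.observe())
for c in("scene","side"):
    s=env.snapshot(c); cv2.imwrite(f"pics/{c}0.png",s["img"]); np.savez(f"{c}0.npz",**s)
    print(c,"cam",-s["R"].T@s["t"])
    W=world(s)
    for t in("box_centre","corner_stop","pack_centre","tape_centre"):
        for r in env.search_frame(c,t):
            l,tp,w,h=r["extent"];u,v=int((l+w/2)*640),int((tp+h/2)*400)
            print(t,round(r["conf"],2),np.round([l*640,tp*400,w*640,h*400]),W[min(v,399),min(u,639)].round(3))
E
```

```text
{'time': 0.0, 'q': array([ 1.18993854e+00,  8.79828292e-02,  1.37228429e+00,  6.63844414e-06,
        1.68357354e+00, -1.03117083e-01]), 'qvel': array([-6.09572700e-04,  4.77766047e-04,  4.11961447e-04, -7.16116986e-04,
       -9.03340592e-04,  9.71587973e-05]), 'tau': array([ 7.33453198e-04, -3.51857328e+01, -3.13278437e+01, -4.43117926e-06,
        1.05841819e-02, -8.78598485e-06]), 'position': array([0.15062703, 0.52845632, 0.23010867]), 'tool_rot': array([ 1.38423975e-01,  9.90372425e-01, -1.09045933e-03, -2.72549282e-04]), 'force': array([-0.60374012, -0.57111457,  0.66413528]), 'torque': array([-0.03095146,  0.00032158, -0.01111199]), 'grip_width': 1.0001610987126452}
scene cam [-0.42468437 -0.95140736  0.87038996]
box_centre 0.92 [252. 173.  39.  21.] [0.401 0.31  0.029]
box_centre 0.67 [357. 203.  52.  33.] [ 0.519 -0.093  0.03 ]
box_centre 0.58 [325. 186.  40.  29.] [0.512 0.066 0.027]
corner_stop 0.72 [312. 171.  62.  17.] [0.623 0.197 0.007]
corner_stop 0.65 [203. 179.  37.  11.] [0.294 0.456 0.   ]
pack_centre 0.56 [426. 232.  25.  18.] [ 0.572 -0.262  0.018]
tape_centre 0.61 [385. 247.  19.  17.] [ 0.428 -0.227  0.02 ]
side cam [0.01106702 1.22162156 0.93327829]
box_centre 0.86 [305. 175.  36.  21.] [ 0.511 -0.051  0.024]
box_centre 0.78 [289. 239.  38.  37.] [0.404 0.338 0.027]
box_centre 0.61 [287. 194.  31.  23.] [0.532 0.098 0.025]
corner_stop 0.59 [319. 278.  32.  40.] [ 0.28   0.432 -0.002]
corner_stop 0.56 [256. 199.  41.  35.] [ 0.604  0.155 -0.006]
pack_centre 0.52 [320. 156.   9.  12.] [ 0.576 -0.223  0.021]
tape_centre 0.61 [345. 168.  17.  12.] [ 0.438 -0.191  0.016]
```

View pics/scene0.png

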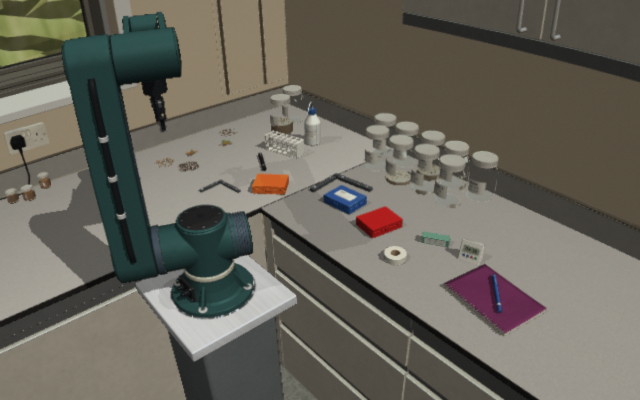

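View pics/side0.png

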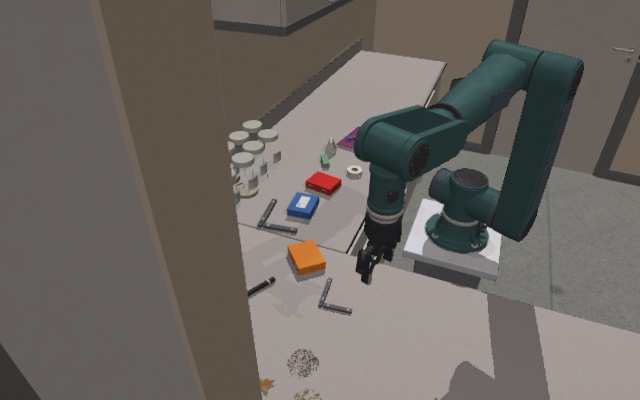

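Scene view: the blue box is at about (345,199), with the large stop behind it at (340,182). The red and orange boxes and the small stop at (220,186) are decoys. I'll move the wrist camera over the work.

Request:
arm_command(rows=[{"x":-0.78,"y":-0.7,"z":-0.2,"twist":0,"hand":0.6},{"x":-0.78,"y":-0.7,"z":-0.2,"twist":0,"hand":0.6},{"x":-0.78,"y":-0.7,"z":-0.2,"twist":0,"hand":0.6},{"x":-0.78,"y":-0.7,"z":-0.2,"twist":0,"hand":0.6},{"x":-0.78,"y":-0.7,"z":-0.2,"twist":0,"hand":0.6},{"x":-0.78,"y":-0.7,"z":-0.2,"twist":0,"hand":0.6},{"x":-0.78,"y":-0.7,"z":-0.2,"twist":0,"hand":0.6},{"x":-0.78,"y":-0.7,"z":-0.2,"twist":0,"hand":0.6},{"x":-0.78,"y":-0.7,"z":-0.2,"twist":0,"hand":0.6},{"x":-0.78,"y":-0.7,"z":-0.2,"twist":0,"hand":0.6},{"x":-0.78,"y":-0.7,"z":-0.2,"twist":0,"hand":0.6},{"x":-0.78,"y":-0.7,"z":-0.2,"twist":0,"hand":0.6}])

```text
time: 2.0
position: [0.4293, 0.0864, 0.3312]
tool_rot: [0.137, 0.991, 0.0, -0.0]
force: [-0.1, 1.0, -0.0]
grip_width: 0.6
```

Run:
```python
from h import *
o=env.observe();print(o["time"],o["position"],o["tool_rot"],o["q"])
s=env.snapshot("wrist"); cv2.imwrite("pics/w1.png",s["img"]); np.savez("w1.npz",**s)
print("cam",-s["R"].T@s["t"]); W=world(s)
for t in("box_centre","corner_stop","pack_centre","tape_centre"):
    for r in env.search_frame("wrist",t):
        l,tp,w,h=r["extent"];u,v=int((l+w/2)*640),int((tp+h/2)*400)
        print(t,round(r["conf"],2),np.round([l*640,tp*400,w*640,h*400]),W[min(v,399),min(u,639)].round(3))
```

```text
2.0 [0.42930264 0.0863968  0.33124524] [ 1.37475737e-01  9.90505114e-01  1.87758495e-04 -6.91907040e-05] [ 6.86873559e-02 -1.61121337e-01  1.41462753e+00  4.16726665e-04
  1.88814484e+00 -1.22615394e+00]
cam [0.35811711 0.10570002 0.47353461]
box_centre 0.96 [182. 204.  76.  86.] [ 0.513 -0.081  0.03 ]
box_centre 0.85 [289. 184.  99.  85.] [0.527 0.083 0.03 ]
box_centre 0.58 [440.  27. 127. 121.] [0.411 0.319 0.028]
pack_centre 0.92 [113. 286.  47.  33.] [ 0.565 -0.233  0.022]
tape_centre 0.58 [ 82. 197.  53.  50.] [ 0.443 -0.233 -0.   ]
```

View pics/w1.png

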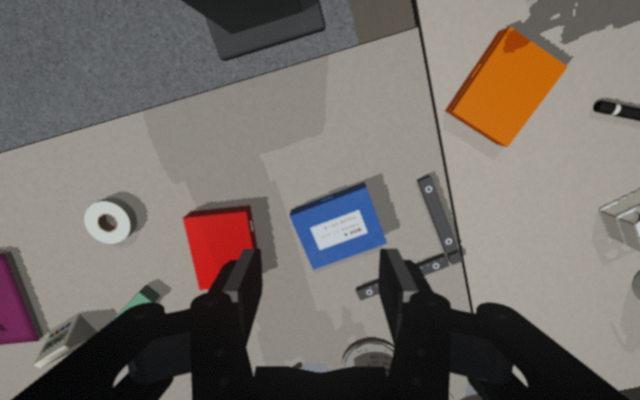

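The wrist view shows the blue box at about (338,228). The stop's short bar runs (428,180)-(455,255) and its long bar (360,293)-(460,255), partly hidden by a finger. I'll measure these on a rectified top view.

```bash
cat >> h.py <<'E'
X0,Y0,X1,Y1=0.42,-0.16,0.70,0.26
def top(s,z,k=2000):
    xs=np.arange(X1,X0,-1/k); ys=np.arange(Y1,Y0,-1/k)   # up=+x, left=+y
    gy,gx=np.meshgrid(ys,xs); p=pix(s,np.stack([gx.ravel(),gy.ravel(),np.full(gx.size,z)],1)).astype(np.float32).reshape(gx.shape+(2,))
    return cv2.remap(s["img"],p[...,0],p[...,1],cv2.INTER_CUBIC)
def blue(s,z=0.03,k=2000):
    T=top(s,z,k); h=cv2.cvtColor(T,cv2.COLOR_BGR2HSV); return T,cv2.inRange(h,(100,120,80),(125,255,255))
def boxpose(s):
    T,m=blue(s); m=cv2.morphologyEx(m,cv2.MORPH_CLOSE,np.ones((41,41))); m=cv2.morphologyEx(m,cv2.MORPH_OPEN,np.ones((15,15)))
    c=max(cv2.findContours(m,0,2)[0],key=cv2.contourArea); r=cv2.minAreaRect(c); b=cv2.boxPoints(r)
    w=lambda p:np.array([X1-p[1]/2000,Y1-p[0]/2000])
    return w(r[0]),np.array(r[1])/2,r[2],[w(q).round(4) for q in b],c
E
python3 - <<'E'
from h import *
s=dict(np.load("w1.npz"))
c,sz,a,b,cn=boxpose(s);print(c,sz,a,b)
T=top(s,0.012);cv2.imwrite("pics/t1.png",cv2.resize(T,None,fx=.95,fy=.95));print(T.shape)
for n in("scene","side"):
    print(n,boxpose(dict(np.load(n+"0.npz")))[:4])
E
```

```text
[0.53001239 0.08137624] [ 90.74739075 107.71278381] 84.2894058227539 [array([0.5698, 0.1395], dtype=float32), array([0.5805, 0.0323], dtype=float32), array([0.4902, 0.0233], dtype=float32), array([0.4795, 0.1305], dtype=float32)]
(560, 841, 3)
scene (array([0.52027908, 0.06658377]), array([105.09077454, 135.32679749]), 85.17922973632812, [array([0.567 , 0.1384], dtype=float32), array([0.5783, 0.0036], dtype=float32), array([ 0.4736, -0.0053], dtype=float32), array([0.4622, 0.1296], dtype=float32)])
side (array([0.52642358, 0.10180223]), array([ 93.38696289, 137.71020508]), 84.5596694946289, [array([0.5664, 0.1748], dtype=float32), array([0.5794, 0.0377], dtype=float32), array([0.4865, 0.0288], dtype=float32), array([0.4734, 0.1659], dtype=float32)])
```

View pics/t1.png

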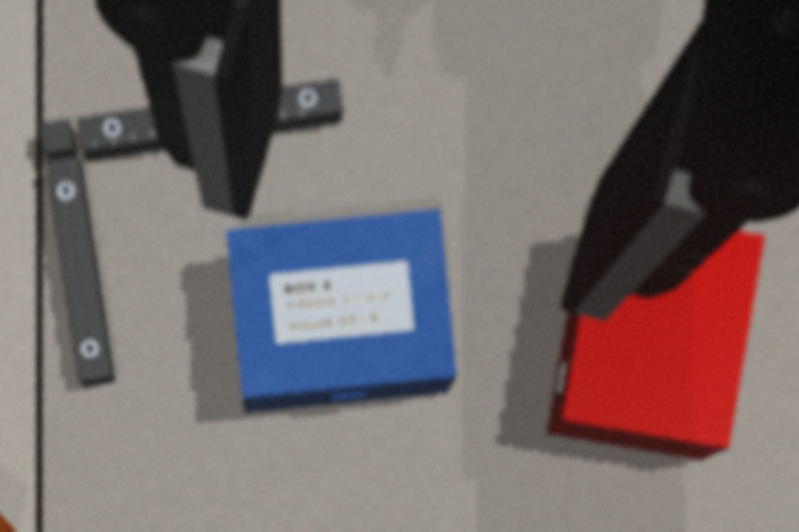

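Measured: stop yaw is about 8.5° with its corner at (0.617, 0.2185). The box yaw is 5.7°, and it needs about +61 mm in x and +68 mm in y in the stop frame. I'll come down behind the box with the fingers spread along the stop's y, so they push at two points either side of the catch.

Request:
arm_command(rows=[{"x":-0.008,"y":-0.04,"z":0.1,"twist":-0.12,"hand":0.6},{"x":-0.008,"y":-0.04,"z":0.2,"twist":-0.24,"hand":0.6},{"x":-0.008,"y":-0.04,"z":0.3,"twist":-0.283,"hand":0.6},{"x":-0.008,"y":-0.04,"z":0.4,"twist":-0.283,"hand":0.6},{"x":-0.008,"y":-0.04,"z":0.5,"twist":-0.283,"hand":0.6},{"x":-0.008,"y":-0.04,"z":0.58,"twist":-0.283,"hand":0.6},{"x":-0.008,"y":-0.04,"z":0.62,"twist":-0.283,"hand":0.6},{"x":-0.008,"y":-0.04,"z":0.636,"twist":-0.283,"hand":0.6},{"x":-0.008,"y":-0.04,"z":0.636,"twist":-0.283,"hand":0.6},{"x":-0.008,"y":-0.04,"z":0.636,"twist":-0.283,"hand":0.6}])

```text
time: 3.5
position: [0.4294, 0.0652, 0.0146]
tool_rot: [-0.073, 0.997, -0.0, 0.001]
force: [0.4, -0.5, 0.7]
grip_width: 0.602
```

Request:
arm_command(rows=[{"x":-0.03,"hand":0.6},{"x":-0.06,"hand":0.6},{"x":-0.075,"hand":0.6},{"x":-0.085,"hand":0.6},{"x":-0.095,"hand":0.6},{"x":-0.105,"hand":0.6},{"x":-0.115,"hand":0.6},{"x":-0.125,"hand":0.6},{"x":-0.135,"hand":0.6},{"x":-0.145,"hand":0.6},{"x":-0.155,"hand":0.6},{"x":-0.165,"hand":0.6},{"x":-0.175,"hand":0.6},{"x":-0.185,"hand":0.6},{"x":-0.193,"hand":0.6},{"x":-0.199,"hand":0.6},{"x":-0.204,"hand":0.6},{"x":-0.208,"hand":0.6}])

```text
$.rows[0]: bad value
```

Request:
arm_command(rows=[{"x":-0.003,"hand":0.6},{"x":-0.006,"hand":0.6},{"x":-0.006,"hand":0.6}])

```text
$.rows[0]: bad value
```

Run:
```python
from h import *
o=env.observe();print(o["time"],o["position"],o["force"])
s=env.snapshot("wrist"); np.savez("w2.npz",**s)
print(boxpose(s)[:4])
T=top(s,0.012);cv2.imwrite("pics/t2.png",cv2.resize(T,None,fx=.95,fy=.95))
```

```text
3.5 [0.42944081 0.06517188 0.01463905] [ 0.43372271 -0.45758041  0.65305995]Traceback (most recent call last):
  File "<stdin>", line 4, in <module>
  File "h.py", line 24, in boxpose
    c=max(cv2.findContours(m,0,2)[0],key=cv2.contourArea); r=cv2.minAreaRect(c); b=cv2.boxPoints(r)
ValueError: max() iterable argument is empty
```

Request:
arm_command(rows=[{"x":-0.03,"y":0,"z":0,"twist":0,"hand":0.6},{"x":-0.06,"y":0,"z":0,"twist":0,"hand":0.6},{"x":-0.075,"y":0,"z":0,"twist":0,"hand":0.6},{"x":-0.085,"y":0,"z":0,"twist":0,"hand":0.6},{"x":-0.095,"y":0,"z":0,"twist":0,"hand":0.6},{"x":-0.105,"y":0,"z":0,"twist":0,"hand":0.6},{"x":-0.115,"y":0,"z":0,"twist":0,"hand":0.6},{"x":-0.125,"y":0,"z":0,"twist":0,"hand":0.6},{"x":-0.135,"y":0,"z":0,"twist":0,"hand":0.6},{"x":-0.145,"y":0,"z":0,"twist":0,"hand":0.6},{"x":-0.155,"y":0,"z":0,"twist":0,"hand":0.6},{"x":-0.165,"y":0,"z":0,"twist":0,"hand":0.6},{"x":-0.175,"y":0,"z":0,"twist":0,"hand":0.6},{"x":-0.185,"y":0,"z":0,"twist":0,"hand":0.6},{"x":-0.193,"y":0,"z":0,"twist":0,"hand":0.6},{"x":-0.199,"y":0,"z":0,"twist":0,"hand":0.6},{"x":-0.204,"y":0,"z":0,"twist":0,"hand":0.6},{"x":-0.208,"y":0,"z":0,"twist":0,"hand":0.6}])

```text
time: 5.8
position: [0.5312, 0.0803, 0.0133]
tool_rot: [-0.073, 0.997, 0.0, -0.0]
force: [-0.9, 0.3, 0.9]
grip_width: 0.605
```

Request:
arm_command(rows=[{"x":-0.003,"y":0,"z":0,"twist":0,"hand":0.6},{"x":-0.006,"y":0,"z":0,"twist":0,"hand":0.6},{"x":-0.006,"y":0,"z":0,"twist":0,"hand":0.6}])

```text
time: 6.18
position: [0.5344, 0.0808, 0.0134]
tool_rot: [-0.073, 0.997, 0.0, 0.0]
force: [0.6, -0.4, 0.7]
grip_width: 0.601
```

Run:
```python
from h import *
o=env.observe();print(o["time"],o["position"],o["force"])
s=env.snapshot("side"); np.savez("s2.npz",**s)
print(boxpose(s)[:4])
T=top(s,0.03);cv2.imwrite("pics/t2.png",cv2.resize(T,None,fx=.95,fy=.95))
```

```text
6.175 [0.53441276 0.08075196 0.01336115] [ 0.60052141 -0.39632311  0.67026326]
(array([0.57970163, 0.11180225]), array([ 93.35263824, 138.14294434]), 80.90972137451172, [array([0.6149, 0.1874], dtype=float32), array([0.6367, 0.051 ], dtype=float32), array([0.5445, 0.0362], dtype=float32), array([0.5227, 0.1726], dtype=float32)])
```

View pics/t2.png

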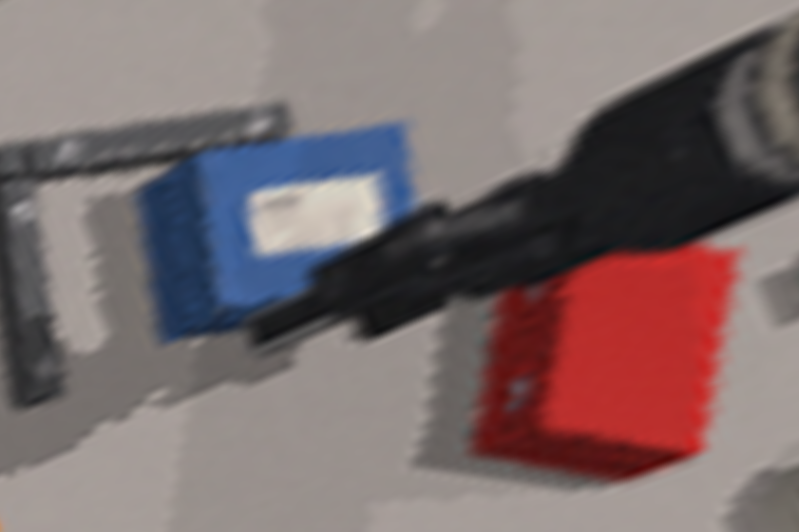

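The side view shows the box near the long bar (far edge at about v=150, bar face at about 165). The force is still about zero, so it isn't seated yet. I'll push on in small steps.

Request:
arm_command(rows=[{"x":-0.003,"y":0,"z":0,"twist":0,"hand":0.6},{"x":-0.006,"y":0,"z":0,"twist":0,"hand":0.6},{"x":-0.006,"y":0,"z":0,"twist":0,"hand":0.6}])

```text
time: 6.6
position: [0.5374, 0.0812, 0.0134]
tool_rot: [-0.073, 0.997, 0.0, 0.0]
force: [-1.4, -0.4, 0.0]
grip_width: 0.597
```

Request:
arm_command(rows=[{"x":-0.003,"y":0,"z":0,"twist":0,"hand":0.6},{"x":-0.005,"y":0,"z":0,"twist":0,"hand":0.6},{"x":-0.005,"y":0,"z":0,"twist":0,"hand":0.6}])

```text
time: 6.98
position: [0.5397, 0.0816, 0.0133]
tool_rot: [-0.073, 0.997, 0.0, 0.0]
force: [-1.2, 0.1, 0.9]
grip_width: 0.603
```

Request:
arm_command(rows=[{"x":-0.002,"y":0,"z":0,"twist":0,"hand":0.6},{"x":-0.004,"y":0,"z":0,"twist":0,"hand":0.6},{"x":-0.004,"y":0,"z":0,"twist":0,"hand":0.6}])

```text
time: 7.35
position: [0.5418, 0.0818, 0.0133]
tool_rot: [-0.073, 0.997, 0.0, 0.0]
force: [-1.5, 0.1, 1.4]
grip_width: 0.602
```

Request:
arm_command(rows=[{"x":-0.002,"y":0,"z":0,"twist":0,"hand":0.6},{"x":-0.004,"y":0,"z":0,"twist":0,"hand":0.6},{"x":-0.004,"y":0,"z":0,"twist":0,"hand":0.6}])

```text
time: 7.72
position: [0.5438, 0.0821, 0.0133]
tool_rot: [-0.073, 0.997, 0.0, 0.0]
force: [-2.5, 0.2, 1.3]
grip_width: 0.601
```

Request:
arm_command(rows=[{"x":-0.002,"y":0,"z":0,"twist":0,"hand":0.6},{"x":-0.004,"y":0,"z":0,"twist":0,"hand":0.6},{"x":-0.004,"y":0,"z":0,"twist":0,"hand":0.6}])

```text
time: 8.1
position: [0.5448, 0.0823, 0.0133]
tool_rot: [-0.073, 0.997, -0.0, -0.001]
force: [-5.2, -0.2, 4.2]
grip_width: 0.6
```

Run:
```python
from h import *
o=env.observe();print(o["time"],o["position"],o["force"],o["torque"])
s=env.snapshot("side"); s2=env.snapshot("wrist")
T=top(s,0.03);cv2.imwrite("pics/t3.png",np.vstack([T[:300,:600],cv2.resize(s2["img"],(600,375))[100:]]))
```

```text
8.1 [0.54476773 0.0822772  0.0132588 ] [-5.24345145 -0.18819306  4.21820408] [-0.14522414  0.77213993 -0.0021343 ]
```

View pics/t3.png

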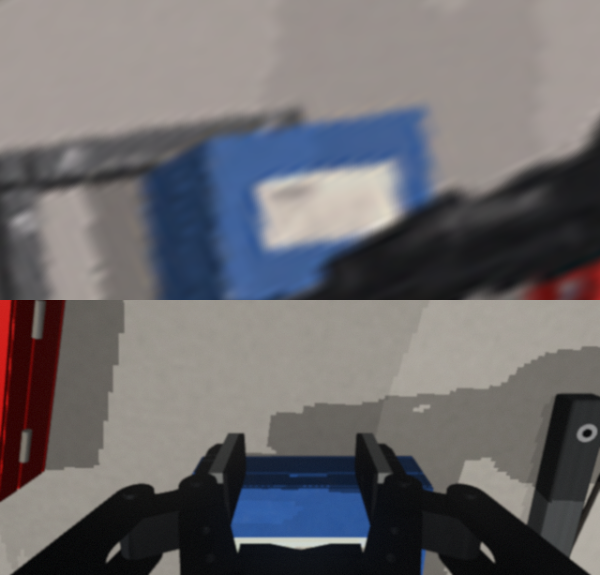

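Contact with the long bar is firm: TCP at stop-frame x about -92 mm, 5 N. Next I back off, lift, turn 90° and go round to the right end.

Request:
arm_command(rows=[{"x":0.02,"y":0,"z":0,"twist":0,"hand":0.6},{"x":0.05,"y":0,"z":0,"twist":0,"hand":0.6},{"x":0.05,"y":0,"z":-0.1,"twist":0,"hand":0.6},{"x":0.05,"y":0,"z":-0.17,"twist":0.1,"hand":0.4},{"x":0,"y":-0.05,"z":-0.17,"twist":0.22,"hand":0.4},{"x":-0.04,"y":-0.1,"z":-0.17,"twist":0.34,"hand":0.4},{"x":-0.083,"y":-0.166,"z":-0.17,"twist":0.46,"hand":0.4},{"x":-0.083,"y":-0.166,"z":-0.17,"twist":0.58,"hand":0.4},{"x":-0.083,"y":-0.166,"z":-0.17,"twist":0.7,"hand":0.4},{"x":-0.083,"y":-0.166,"z":-0.17,"twist":0.82,"hand":0.4},{"x":-0.083,"y":-0.166,"z":-0.17,"twist":0.94,"hand":0.4},{"x":-0.083,"y":-0.166,"z":-0.17,"twist":1.0,"hand":0.4},{"x":-0.083,"y":-0.166,"z":-0.17,"twist":1.0,"hand":0.4}])

```text
time: 9.82
position: [0.5982, 0.0064, 0.0982]
tool_rot: [0.626, 0.78, 0.0, 0.0]
force: [-0.6, -0.7, 0.2]
grip_width: 0.398
```

Request:
arm_command(rows=[{"x":0,"y":0,"z":0,"twist":0.047,"hand":0.4},{"x":0,"y":0,"z":0,"twist":0.047,"hand":0.4}])

```text
time: 10.07
position: [0.5984, 0.0064, 0.0983]
tool_rot: [0.653, 0.758, 0.0, 0.0]
force: [-0.4, -0.1, 0.0]
grip_width: 0.401
```

Run:
```python
from h import *
o=env.observe();print(o["time"],o["position"],o["tool_rot"],o["force"],o["q"][5])
s=env.snapshot("wrist"); np.savez("w4.npz",**s)
T=top(s,0.012);cv2.imwrite("pics/t4.png",cv2.resize(T,None,fx=.95,fy=.95))
```

```text
10.075 [0.59840423 0.00635263 0.09826347] [6.52536447e-01 7.57757331e-01 1.05784907e-04 4.19181364e-05] [-0.41899707 -0.11611504  0.03017671] -0.23313048849075702
```

View pics/t4.png

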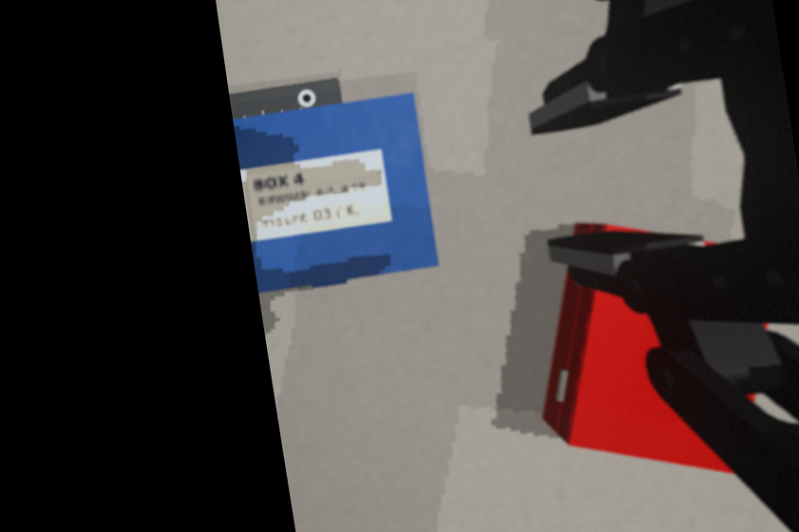

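The top view shows the box lying along the long bar, with its right end at about u=425. The fingers sit between it and the red box, with clearance to both. I'll descend and push to the left.

Request:
arm_command(rows=[{"x":0,"y":0,"z":0.08,"twist":0,"hand":0.4},{"x":0,"y":0,"z":0.15,"twist":0,"hand":0.4},{"x":0,"y":0,"z":0.17,"twist":0,"hand":0.4},{"x":0,"y":0,"z":0.17,"twist":0,"hand":0.4}])

```text
time: 10.62
position: [0.5985, 0.0064, 0.0131]
tool_rot: [0.653, 0.757, -0.0, -0.0]
force: [0.6, 0.0, 0.1]
grip_width: 0.4
```

Request:
arm_command(rows=[{"x":0.02,"y":0,"z":0,"twist":0,"hand":0.4},{"x":0.03,"y":0,"z":0,"twist":0,"hand":0.4},{"x":0.04,"y":0,"z":0,"twist":0,"hand":0.4},{"x":0.05,"y":0,"z":0,"twist":0,"hand":0.4},{"x":0.06,"y":0,"z":0,"twist":0,"hand":0.4},{"x":0.07,"y":0,"z":0,"twist":0,"hand":0.4},{"x":0.08,"y":0,"z":0,"twist":0,"hand":0.4},{"x":0.09,"y":0,"z":0,"twist":0,"hand":0.4},{"x":0.1,"y":0,"z":0,"twist":0,"hand":0.4},{"x":0.11,"y":0,"z":0,"twist":0,"hand":0.4},{"x":0.12,"y":0,"z":0,"twist":0,"hand":0.4},{"x":0.13,"y":0,"z":0,"twist":0,"hand":0.4},{"x":0.138,"y":0,"z":0,"twist":0,"hand":0.4},{"x":0.146,"y":0,"z":0,"twist":0,"hand":0.4},{"x":0.15,"y":0,"z":0,"twist":0,"hand":0.4},{"x":0.154,"y":0,"z":0,"twist":0,"hand":0.4},{"x":0.158,"y":0,"z":0,"twist":0,"hand":0.4}])

```text
time: 12.75
position: [0.5871, 0.0846, 0.0133]
tool_rot: [0.653, 0.757, 0.0, -0.0]
force: [0.3, -2.3, 0.9]
grip_width: 0.4
```

Request:
arm_command(rows=[{"x":0.004,"y":0,"z":0,"twist":0,"hand":0.4},{"x":0.008,"y":0,"z":0,"twist":0,"hand":0.4},{"x":0.008,"y":0,"z":0,"twist":0,"hand":0.4}])

```text
time: 13.12
position: [0.5864, 0.0888, 0.0132]
tool_rot: [0.653, 0.757, 0.0, -0.0]
force: [0.3, -1.0, 0.8]
grip_width: 0.398
```

Request:
arm_command(rows=[{"x":0.003,"y":0,"z":0,"twist":0,"hand":0.4},{"x":0.006,"y":0,"z":0,"twist":0,"hand":0.4},{"x":0.006,"y":0,"z":0,"twist":0,"hand":0.4}])

```text
time: 13.5
position: [0.5859, 0.0917, 0.0132]
tool_rot: [0.653, 0.757, 0.0, -0.0]
force: [-0.0, -1.3, 0.3]
grip_width: 0.401
```

Request:
arm_command(rows=[{"x":0.003,"y":0,"z":0,"twist":0,"hand":0.4},{"x":0.006,"y":0,"z":0,"twist":0,"hand":0.4},{"x":0.006,"y":0,"z":0,"twist":0,"hand":0.4}])

```text
time: 13.88
position: [0.586, 0.0928, 0.0134]
tool_rot: [0.653, 0.757, -0.001, 0.001]
force: [0.8, -5.2, 1.5]
grip_width: 0.402
```

Request:
arm_command(rows=[{"x":0.003,"y":0,"z":0,"twist":0,"hand":0.4},{"x":0.005,"y":0,"z":0,"twist":0,"hand":0.4},{"x":0.005,"y":0,"z":0,"twist":0,"hand":0.4}])

```text
time: 14.25
position: [0.5861, 0.0928, 0.0136]
tool_rot: [0.653, 0.757, -0.002, 0.003]
force: [1.2, -11.2, 1.2]
grip_width: 0.401
```

Firm against the short bar (11 N, no further motion). The y push may have moved the far side off, so I'll go back behind the box and press +x again.

Request:
arm_command(rows=[{"x":-0.02,"y":0,"z":0,"twist":0,"hand":0.4},{"x":-0.05,"y":0,"z":0,"twist":0,"hand":0.4},{"x":-0.05,"y":0,"z":-0.1,"twist":0,"hand":0.4},{"x":-0.05,"y":0,"z":-0.17,"twist":-0.1,"hand":0.6},{"x":0,"y":-0.05,"z":-0.17,"twist":-0.22,"hand":0.6},{"x":0.05,"y":-0.1,"z":-0.17,"twist":-0.34,"hand":0.6},{"x":0.1,"y":-0.15,"z":-0.17,"twist":-0.46,"hand":0.6},{"x":0.115,"y":-0.18,"z":-0.17,"twist":-0.58,"hand":0.6},{"x":0.115,"y":-0.18,"z":-0.17,"twist":-0.7,"hand":0.6},{"x":0.115,"y":-0.18,"z":-0.17,"twist":-0.82,"hand":0.6},{"x":0.115,"y":-0.18,"z":-0.17,"twist":-0.94,"hand":0.6},{"x":0.115,"y":-0.18,"z":-0.17,"twist":-1.0,"hand":0.6},{"x":0.115,"y":-0.18,"z":-0.17,"twist":-1.0,"hand":0.6}])

```text
time: 15.88
position: [0.4877, 0.1405, 0.0982]
tool_rot: [-0.037, 0.999, 0.0, -0.0]
force: [0.0, -0.6, 0.6]
grip_width: 0.602
```

Request:
arm_command(rows=[{"x":0,"y":0,"z":0,"twist":-0.047,"hand":0.6},{"x":0,"y":0,"z":0.08,"twist":-0.047,"hand":0.6},{"x":0,"y":0,"z":0.15,"twist":-0.047,"hand":0.6},{"x":0,"y":0,"z":0.17,"twist":-0.047,"hand":0.6},{"x":0,"y":0,"z":0.17,"twist":-0.047,"hand":0.6}])

```text
time: 16.5
position: [0.4877, 0.1405, 0.0132]
tool_rot: [-0.073, 0.997, 0.0, -0.0]
force: [0.1, 0.7, 0.2]
grip_width: 0.599
```

Request:
arm_command(rows=[{"x":-0.03,"y":0,"z":0,"twist":0,"hand":0.6},{"x":-0.055,"y":0,"z":0,"twist":0,"hand":0.6},{"x":-0.066,"y":0,"z":0,"twist":0,"hand":0.6},{"x":-0.074,"y":0,"z":0,"twist":0,"hand":0.6},{"x":-0.08,"y":0,"z":0,"twist":0,"hand":0.6},{"x":-0.086,"y":0,"z":0,"twist":0,"hand":0.6},{"x":-0.091,"y":0,"z":0,"twist":0,"hand":0.6},{"x":-0.094,"y":0,"z":0,"twist":0,"hand":0.6},{"x":-0.094,"y":0,"z":0,"twist":0,"hand":0.6}])

```text
time: 17.62
position: [0.5343, 0.1475, 0.0133]
tool_rot: [-0.073, 0.997, 0.0, -0.0]
force: [0.1, -0.1, 0.5]
grip_width: 0.599
```

Request:
arm_command(rows=[{"x":-0.003,"y":0,"z":0,"twist":0,"hand":0.6},{"x":-0.005,"y":0,"z":0,"twist":0,"hand":0.6},{"x":-0.005,"y":0,"z":0,"twist":0,"hand":0.6}])

```text
time: 18.0
position: [0.5349, 0.1476, 0.0132]
tool_rot: [-0.074, 0.997, -0.0, -0.002]
force: [-6.6, -0.6, 4.7]
grip_width: 0.599
```

Contact is at the same stop-frame x (-91.7 mm), so it is flush. One slightly firmer press, then I retreat and look.

Request:
arm_command(rows=[{"x":-0.003,"y":0,"z":0,"twist":0,"hand":0.6},{"x":-0.003,"y":0,"z":0,"twist":0,"hand":0.6}])

```text
time: 18.25
position: [0.5349, 0.1475, 0.0132]
tool_rot: [-0.074, 0.997, -0.0, -0.004]
force: [-10.2, -1.4, 7.6]
grip_width: 0.598
```

Request:
arm_command(rows=[{"x":0.02,"y":0,"z":0,"twist":0,"hand":0.6},{"x":0.05,"y":0,"z":0,"twist":0,"hand":0.6},{"x":0.08,"y":0,"z":-0.1,"twist":0,"hand":0.6},{"x":0.15,"y":0,"z":-0.22,"twist":0,"hand":0.6},{"x":0.2,"y":0,"z":-0.34,"twist":0,"hand":0.6},{"x":0.24,"y":0,"z":-0.46,"twist":0,"hand":0.6},{"x":0.24,"y":0,"z":-0.5,"twist":0,"hand":0.6},{"x":0.24,"y":0,"z":-0.5,"twist":0,"hand":0.6}])

```text
time: 19.25
position: [0.4202, 0.1306, 0.2665]
tool_rot: [-0.073, 0.997, 0.0, 0.004]
force: [0.2, -0.1, -0.6]
grip_width: 0.597
```

Run:
```python
from h import *
o=env.observe();print(o["time"],o["position"],o["force"])
s=env.snapshot("wrist"); np.savez("w5.npz",**s)
c,sz,a,b,_=boxpose(s);print(c,sz,a,b)
W=world(s);T,m=blue(s)
cv2.imwrite("pics/t5.png",cv2.resize(np.vstack([top(s,0.012)[:420,:640]]),None,fx=1.2,fy=1.2))
for t in("pack_centre","tape_centre"):
    for r in env.search_frame("wrist",t):
        l,tp,w,h=r["extent"];print(t,r["conf"],W[min(int((tp+h/2)*400),399),min(int((l+w/2)*640),639)].round(3))
```

```text
19.25 [0.42024863 0.13064432 0.26653454] [ 0.2253108  -0.1013621  -0.58111812]
[0.58214307 0.15805798] [ 93.56903076 110.38696289] 81.6070785522461 [array([0.6204, 0.2195], dtype=float32), array([0.6365, 0.1103], dtype=float32), array([0.5439, 0.0966], dtype=float32), array([0.5278, 0.2058], dtype=float32)]
pack_centre 0.75 [ 0.564 -0.212  0.021]
tape_centre 0.94 [ 0.437 -0.198  0.019]
```

View pics/t5.png

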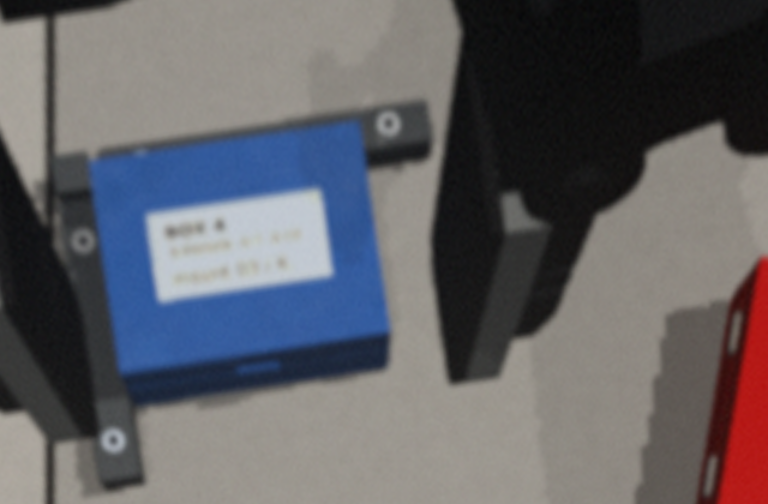

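The top view shows the box in the corner, with both edges at the bars and its yaw matching the stop. One last close look from the other cameras for gaps.

Run:
```python
from h import *
o=[]
for n in("side","scene"):
    s=env.snapshot(n); o.append(cv2.resize(top(s,0.012)[60:360,:480],None,fx=1.6,fy=1.0 if 0 else 1.0) if 0 else top(s,0.012)[60:340,:480])
cv2.imwrite("pics/t6.png",np.vstack(o))
```

```text
(no output)
```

View pics/t6.png

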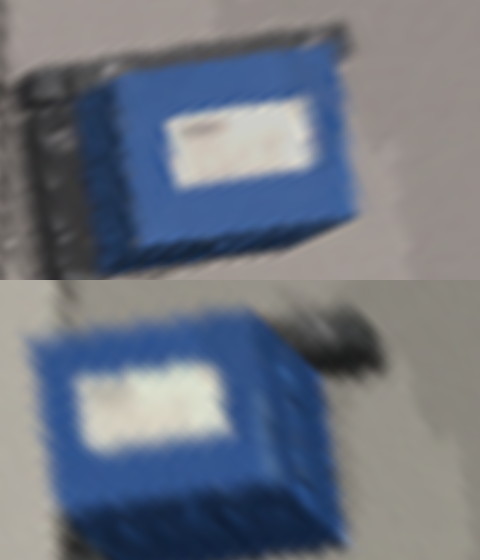

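```bash
python3 -c "
from plant import env
print(env.job_done(), env.observe()['time'])"
```

```text
the job is handed in; nothing more can be done
the job is handed in; nothing more can be done
```

The blue slide box is in the large corner stop, flat on the worktop, and I handed the job in at about 19.4 s. No verdict is reported.

**What I did:** With both fingers spread, I pushed the box against the long bar. I then pushed it left along that bar into the short bar, and pressed it against the long bar once more.

**Checks that agreed:**
- **Long bar:** both presses stopped at the same place, about -92 mm in the stop's frame. The last press reached about 10 N with no further movement.
- **Short bar:** the push stopped firmly at about 11 N.
- **Angle:** the box measured 8.4°, against about 8.5° for the stop.
- **Gaps:** the overhead and side views showed none at either bar. The second scene camera hides those edges, so it confirms nothing.

**Checks that disagreed or fell short:**
- The box's measured centre is about 3 mm beyond the computed home position along x. I put that down to my estimate of the stop corner and the 2 mm calibration, because the box was firmly stopped there.
- I did not press against the short bar again after the last long-bar press.
- For the green pack and the tape, the network's rough positions differed by 1 to 4 cm between views taken before and after. I never sent the arm near either one.

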